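Put the ointment slabs away in their box

TASK

Put the pile of three glass ointment slabs from the draining tray away in the green slab box, all three together as one pile: hold the pile tilted, set one short end down on the box floor first, along the end wall, then gently lower the other end until the pile lies flat on the floor of the box. It is glass, so lower that end all the way down rather than letting it drop, and leave the jars, bottle, beaker and spatula where they are.

Things in the scene. Friction and masses are not known exactly. Their poses are not given: they have to be found in the camera images.
- slab_box: Open dark green metal box, loose, 0.4 kg, 140 x 72 x 34 mm outside, 128 x 60 x 28 inside, walls and floor 6 thick. Origin: centre of underside, x along its length, z up. Mid-way along both long sides a finger cut-out (x -26 to 26 mm) goes through wall and floor edge to the bench; the floor is 46 mm wide there, so fingers holding the pile can go down beside it. Ends alike.
- slab_bottom: Lowest slab of the pile: pale green glass, 120 x 54 x 8 mm (x, y, z), edges slightly rounded, about 0.13 kg (each slab). Origin: centre of its underside, x along its length, z up. It lies across two ribs of the tray with its underside 14 mm above the bench.
- slab_middle: Second slab of the pile, same glass slab 120 x 54 x 8 mm, on the lowest. Origin: centre of its underside, x along its length, z up. The slabs lie up to 2 mm out of line.
- slab_top: Top slab of the pile, same glass slab 120 x 54 x 8 mm with a paler matt top face. Origin: centre of its underside, x along its length, z up. The whole pile is 24 mm high and its top is 38 mm above the bench.
- end_a (a point): Middle of the lower edge of the lowest slab's +x short end (60 mm from its centre).
- end_b (a point): Middle of the lower edge of the lowest slab's -x short end (60 mm from its centre).
- tray: Grey draining tray, fixed, 290 x 150 mm, rim 10 high, base 4 thick. Origin: centre of underside, x along its length. White ribs across it (along y), 8 wide, tops 14 mm above the bench. The pile lies along x on the ribs at x = -83 and -7, its middle within 10 mm of x = -45, y = 0; between these ribs fingers can go down beside the pile to the base, 10 mm below it.
- jar_tray: White ointment jar with red cap, 49 mm across, 48 mm high, standing on the tray's base about 75 mm to +x of the tray's centre. Origin: centre of its underside. Leave it.
- jar_bench: All-white ointment jar, 49 mm across, 48 mm high, on the bench near the robot. Origin: centre of its underside. Leave it.
- spatula: Ointment spatula 190 mm long, 22 mm wide steel blade and black handle, lying on the bench between tray and box. Origin: near its middle. Leave it.
- amber_bottle: Brown bottle 60 mm across and 165 mm high, standing beyond tray and box. Origin: centre of its underside. Leave it.
- beaker: Glass beaker 72 mm across and 90 mm high, standing beyond tray and box. Origin: centre of its underside. Leave it.
Things that resemble listed ones, but are neither listed nor needed, are in the scene too. Leave any pink or yellow look-alike of the slab_top alone.

How it is judged:
On the way:
1. all three slabs are over the box as one pile, tilted by 6 to 45 degrees, with one short end of the lowest slab down inside the box within 8 mm of its floor, for 0.3 s (angle between slab_bottom's own z axis and vertical between 0.1 and 0.8 rad and horizontal distance between each of slab_bottom, slab_middle, slab_top and slab_box below 0.04 m and angle between slab_middle's own z axis and vertical between 0.1 and 0.8 rad and angle between slab_top's own z axis and vertical between 0.1 and 0.8 rad and ((x of end_a in the frame of slab_box between -0.066 and 0.066 m and y of end_a in the frame of slab_box between -0.032 and 0.032 m and z of end_a in the frame of slab_box between 0.001 and 0.014 m) or (x of end_b in the frame of slab_box between -0.066 and 0.066 m and y of end_b in the frame of slab_box between -0.032 and 0.032 m and z of end_b in the frame of slab_box between 0.001 and 0.014 m))), for 0.3 s.
At the end, for the whole second after the job is handed in: The three slabs lie flat (within 2 degrees), one on another, on the floor of the box inside its walls (each at its own height within about 3 mm), at rest; the box stands level on the bench (z of slab_bottom in the frame of slab_box between 0.003 and 0.0095 m and x of slab_bottom in the frame of slab_box between -0.008 and 0.008 m and y of slab_bottom in the frame of slab_box between -0.006 and 0.006 m and angle between each of slab_bottom, slab_middle, slab_top's own z axis and vertical below 0.04 rad and linear speed of each of slab_bottom, slab_middle, slab_top, slab_box below 0.01 m/s and z of slab_middle in the frame of slab_box between 0.011 and 0.0175 m and x of slab_middle in the frame of slab_box between -0.008 and 0.008 m and y of slab_middle in the frame of slab_box between -0.006 and 0.006 m and z of slab_top in the frame of slab_box between 0.019 and 0.0255 m and x of slab_top in the frame of slab_box between -0.008 and 0.008 m and y of slab_top in the frame of slab_box between -0.006 and 0.006 m and angle between slab_box's own z axis and vertical below 0.03 rad and height (world z) of slab_box below 0.004 m); the robot touches nothing.
It fails at once if an end of the pile is let drop: a slab at the box turns faster than 5 rad/s ((angular speed of slab_bottom above 5 rad/s and horizontal distance between slab_bottom and slab_box below 0.06 m) or (angular speed of slab_middle above 5 rad/s and horizontal distance between slab_middle and slab_box below 0.06 m) or (angular speed of slab_top above 5 rad/s and horizontal distance between slab_top and slab_box below 0.06 m)).
It fails at once if a jar, the bottle, the beaker or the spatula is moved more than 30 mm (distance of any of jar_tray, jar_bench, spatula, amber_bottle, beaker from where it was at the start of the episode above 0.03 m).
It also fails if it takes over 48 s, if anything falls off the work surface, if the arm or the gripper's body presses on something with over 40 N, if the wrist force passes 120 N, or if a joint passes its speed limit or range.

ROBOT

A 6-joint arm with a two-finger parallel gripper is mounted at the origin on the work surface. World frame = base frame: x ahead of the robot, y to its left, z up, the work surface at z = 0. Lengths are in m, angles in rad, forces in N, time in s.
With the tool pointing down it reaches from about 0.35 to 0.775 m from the base axis. Payload 7.3 kg.
Tool frame: the origin (TCP) lies midway between the tips of the shut fingers; the grasp point (between the pads) lies 19 mm behind it; x points along the fingers, z is the direction in which the jaws open and shut, and the axes are right-handed (so a half turn about x gives the same grasp; the last joint's range is limited). The gripper opens to 92 mm and grips with 3 to 60 N. Pads are 19 mm wide; open, the fingers measure 130 mm over their backs; the gripper's body (75 mm by 190 mm) begins 47 mm behind the grasp point.
Start: joints at [1.161, 0.342, 1.524, -0, 1.275, -0.146], TCP at [0.137, 0.507, 0.227] pointing down, gripper open.
Joint ranges: [-2.53, 2.53], [-0.77, 2.02], [0.04, 2.7], [-1, 4.14], [0.28, 2.66], [-3.11, 3.11]. Speed limits (rad/s): [2.57, 2.57, 3.14, 3.14, 3.14, 3.14].

INTERFACE

Orientations are given as a unit quaternion [w, x, y, z].
In Python, from workcell import * gives the robot as it stands. The module is installed in compiled form; this text tells all that it offers.
- The arm moves only by the tool drive_tool, never from a script. Its argument "rows" is one flat list of numbers, 7 for each row, row after row: the turn, a rotation vector about the tool's x, y, z in rad, then the shift along the tool's x, y, z in cm, then the opening, from 0 (shut) to 1 (fully open). A call has 1 to 20 rows; each row is the pose to reach, as a shift and turn from the pose measured when the call began, along the tool's axes at that moment; what a row does not reach only later rows make up. A row lasts 1/10 s, in which the tool goes at most 50 mm and 8.59 degrees, less where a joint would pass 70% of its speed; a pose out of reach is approached as far as the arm can. A call with a gripper value outside its range is refused whole. The fingers move at their own pace and stop on an object; "squeeze" is the grip in N (left out, the last holds). Time passes only in rows, so rows that repeat a pose let the fingers close. It gives the time, the measured TCP pose, the force and the opening at its end, in the units of the state.
- get_state(): the state, without advancing time (a new reading comes with each control period).
- snapshot(name): name is "scene" or "top" or "wrist"; returns the picture (480x640x3 uint8, red, green, blue); there is no depth.
- camera_model(name): a dict with "mtx" (3x3 intrinsics, pixels), "T" (4x4, takes a point from camera to world coordinates); the wrist camera has in their place "tool_from_camera" (4x4, takes a point from camera to tool coordinates, whose origin is the TCP and whose axes are the tool frame's). Camera axes: x right, y up, looking along -z (the intrinsics and any distortion apply to the point x, -y, -z); pixel columns grow to the right and rows downward; lengths in m; the calibration is good to about 2 mm. A picture is of the moment at which its call begins: read the wrist's pose just before it. camera_model takes no time and is no camera call.
- job_done(): hands the job in, once; it reports no verdict.
The state is a dict: "time_s": time; "joints": joint angles; "joint_vel": joint speeds; "joint_efforts": joint torques, N m; "eef_pos": TCP position; "tool_rot": TCP orientation; "ft_force": force on the tool from outside, world axes, zero at the start; "ft_torque": the same for the moment, N m; "grip_width": opening from 0.0 (shut) to 1.0 (fully open).
Only numpy, scipy, OpenCV 4.12 (cv2) and the standard library are available. Lean on these libraries where they do the work, as an engineer would, in place of code of your own. Each camera call takes 0.05 s, during which the arm holds its last target.

## Working session

There is one attempt and no reset: what is moved stays moved. The work goes in short steps, Python scripts to look and compute and a tool call to move; the robot and the scene stay as the last step left them, time stands still between calls to the robot, and variables do not carry over. Pictures are saved under pics/ and viewed, and the job is handed in when it is done.

Besides the shell and the picture viewer there is one more tool, called as name(argument=value, ...) on one line, values as JSON. drive_tool: Moves the arm, as the interface text tells. Its arguments: {"type":"object","properties":{"rows":{"type":"array"},"squeeze":{"type":"number"}},"required":["rows"]}

```bash
mkdir -p pics
cat > h.py <<'E'
from workcell import *
import numpy as np, cv2
from scipy.spatial.transform import Rotation as R
def save(n,im,f=None): cv2.imwrite('pics/'+n+'.png',cv2.cvtColor(im,cv2.COLOR_RGB2BGR))
def ray(cm,T,u,v):
    K=np.array(cm['mtx'],float); d=np.array([(u-K[0,2])/K[0,0],-(v-K[1,2])/K[1,1],-1.0])
    T=np.array(T); return T[:3,3],T[:3,:3]@d
def onz(cm,T,u,v,z):
    o,d=ray(cm,T,u,v); return o+d*(z-o[2])/d[2]
def proj(cm,T,p):
    K=np.array(cm['mtx'],float);T=np.array(T);c=T[:3,:3].T@(np.array(p)-T[:3,3])
    q=K@np.array([c[0],-c[1],-c[2]]);return q[:2]/q[2]
E
python3 - <<'E'
from h import *
for n in('scene','top','wrist'):
    save(n+'0',snapshot(n)); 
    c=camera_model(n);print(n,c)
print(get_state())
E
```

```text
scene {'mtx': array([[486.69907163,   0.        , 322.95862284],
       [  0.        , 486.69907163, 243.33067822],
       [  0.        ,   0.        ,   1.        ]]), 'T': array([[ 0.87978432, -0.26353584,  0.39563672,  0.96259941],
       [ 0.47491756,  0.5236901 , -0.7072496 , -0.77271537],
       [-0.02080542,  0.81012193,  0.58589213,  0.64294578],
       [ 0.        ,  0.        ,  0.        ,  1.        ]])}
top {'mtx': array([[543.95820833,   0.        , 325.86016467],
       [  0.        , 543.95820833, 242.79048605],
       [  0.        ,   0.        ,   1.        ]]), 'T': array([[-0.00609568,  0.99448999, -0.10465419,  0.44555405],
       [-0.99951418, -0.00286044,  0.03103593, -0.05618738],
       [ 0.03056556,  0.10479253,  0.99402428,  1.08346542],
       [ 0.        ,  0.        ,  0.        ,  1.        ]])}
wrist {'mtx': array([[432.1185089 ,   0.        , 319.57963693],
       [  0.        , 432.1185089 , 243.40157234],
       [  0.        ,   0.        ,   1.        ]]), 'tool_from_camera': array([[ 1.14942021e-03,  2.44330255e-01, -9.69691397e-01,
        -1.588
[... 239 characters left out ...]
,
         1.00000000e+00]])}
{'time_s': 0.15, 'joints': array([ 1.16099457e+00,  3.42564490e-01,  1.52477490e+00, -1.54042254e-05,
        1.27539759e+00, -1.46007995e-01]), 'joint_vel': array([ 0.00263174, -0.00265251, -0.00403943, -0.00028917,  0.00107367,
        0.00028208]), 'joint_efforts': array([ 1.88944643e-03, -4.31468153e+01, -2.44354856e+01,  7.18192826e-02,
        5.35571098e-02, -1.08401302e-04]), 'eef_pos': array([0.13675944, 0.50656906, 0.22621159]), 'tool_rot': array([ 0.56106238, -0.43010208,  0.56176449,  0.42969973]), 'ft_force': array([-0.21473975,  0.05053137,  0.71281698]), 'ft_torque': array([-0.00647453, -0.00559404,  0.00276294]), 'grip_width': 1.0000179651694083}
```

View pics/top0.png

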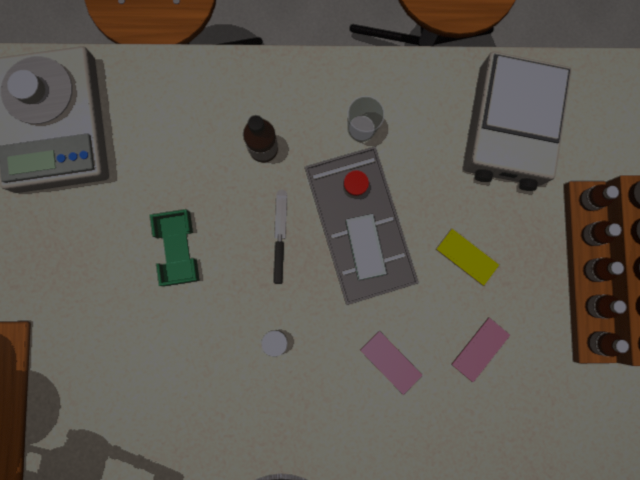

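View pics/scene0.png

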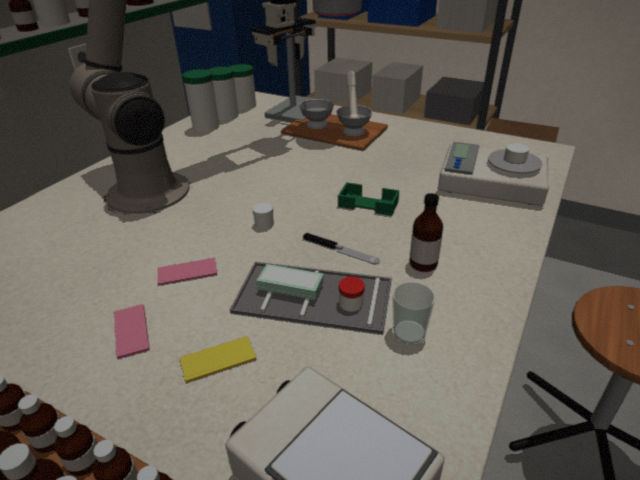

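View pics/wrist0.png

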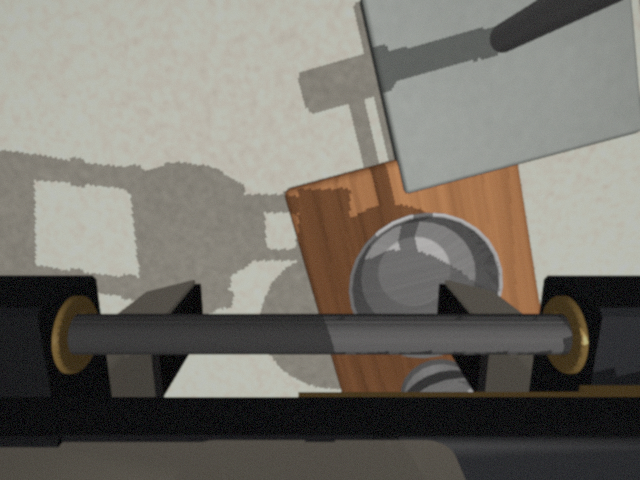

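The top view shows the pale pile at about (366,247) on the tray, the green box at (175,248), and the spatula at (280,235) between them. The red-capped jar is at (356,183), the bottle at (262,140) and the beaker at (366,120). Next I'll measure the pile and the box.

```bash
cat > m.py <<'E'
from h import *
import sys
im=snapshot('top');cm=camera_model('top');T=cm['T']
hsv=cv2.cvtColor(im,cv2.COLOR_RGB2HSV)
g=((hsv[...,0]>55)&(hsv[...,0]<95)&(hsv[...,1]>120)&(hsv[...,2]>25)).astype(np.uint8)
n,l,s,c=cv2.connectedComponentsWithStats(g)
print('green',[(s[i].tolist(),c[i].round(1).tolist()) for i in range(1,n) if s[i,4]>100])
hull=np.argwhere(g[150:330,120:240])[:,::-1]+[120,150]
for z in (0.034,):
    P=np.array([onz(cm,T,u,v,z)[:2] for u,v in hull])
    r=cv2.minAreaRect((P*1000).astype(np.float32));print('box at z',z,r,cv2.boxPoints(r).round(1).tolist())
w=((hsv[...,1]<45)&(hsv[...,2]>130)).astype(np.uint8)
w2=np.zeros_like(w);w2[205:285,335:400]=w[205:285,335:400]
w2=cv2.morphologyEx(w2,cv2.MORPH_OPEN,np.ones((9,9)))
q=np.argwhere(w2)[:,::-1]
P=np.array([onz(cm,T,u,v,0.038)[:2] for u,v in q])
r=cv2.minAreaRect((P*1000).astype(np.float32));print('pile',r,cv2.boxPoints(r).round(1).tolist(), P.mean(0))
big=cv2.resize(im[190:310,130:430],None,fx=2.66,fy=2.66,interpolation=cv2.INTER_CUBIC);save(sys.argv[1],big)
E
python3 m.py topcrop0
```

```text
green [([151, 210, 46, 75, 2004], [175.1, 248.1])]
box at z 0.034 ((548.216796875, 205.07958984375), (138.15963745117188, 70.52050018310547), 8.856436729431152) [[474.5, 229.3000030517578], [485.3999938964844, 159.60000610351562], [621.9000244140625, 180.89999389648438], [611.0, 250.60000610351562]]Traceback (most recent call last):
  File "m.py", line 17, in <module>
    r=cv2.minAreaRect((P*1000).astype(np.float32));print('pile',r,cv2.boxPoints(r).round(1).tolist(), P.mean(0))
cv2.error: OpenCV(4.12.0) /io/opencv/modules/imgproc/src/convhull.cpp:143: error: (-215:Assertion failed) total >= 0 && (depth == CV_32F || depth == CV_32S) in function 'convexHull'
```

```bash
python3 - <<'E'
from h import *
im=snapshot('top');hsv=cv2.cvtColor(im,cv2.COLOR_RGB2HSV)
for p in [(366,247),(360,230),(375,270),(340,235),(350,210),(358,248),(395,258),(300,300)]: print(p,im[p[1],p[0]],hsv[p[1],p[0]])
E
sed -i 's/hsv\[...,1\]<45)&(hsv\[...,2\]>130/hsv[...,1]<45)\&(hsv[...,2]>115/; s/(9,9)/(9,9),np.uint8/' m.py; python3 m.py topcrop0
```

```text
(366, 247) [111 110 117] [124  15 117]
(360, 230) [111 110 118] [124  17 118]
(375, 270) [110 110 117] [120  15 117]
(340, 235) [99 97 99] [150   5  99]
(350, 210) [75 70 70] [ 0 17 75]
(358, 248) [111 110 118] [124  17 118]
(395, 258) [107 107 113] [120  14 113]
(300, 300) [111 109 100] [ 25  25 111]
green [([151, 210, 46, 75, 2005], [175.2, 248.1])]
box at z 0.034 ((548.4837646484375, 204.96669006347656), (137.63832092285156, 70.52279663085938), 8.778677940368652) [[475.1000061035156, 229.3000030517578], [485.8999938964844, 159.60000610351562], [621.9000244140625, 180.60000610351562], [611.0999755859375, 250.3000030517578]]
pile ((547.6414794921875, -165.30364990234375), (109.63668060302734, 43.594886779785156), 11.217446327209473) [[489.6000061035156, -154.60000610351562], [498.1000061035156, -197.3000030517578], [605.7000122070312, -176.0], [597.2000122070312, -133.3000030517578]] [ 0.54750686 -0.16520972]
```

```bash
sed -i 's/>115/>94/' m.py; python3 m.py topcrop1
```

```text
green [([151, 210, 46, 75, 2005], [175.1, 248.0])]
box at z 0.034 ((548.446044921875, 205.08226013183594), (137.7349090576172, 70.58541870117188), 8.856086730957031) [[475.0, 229.39999389648438], [485.79998779296875, 159.60000610351562], [621.9000244140625, 180.8000030517578], [611.0999755859375, 250.60000610351562]]
pile ((549.1671752929688, -165.68734741210938), (118.55183410644531, 52.76198959350586), 11.688921928405762) [[485.79998779296875, -151.89999389648438], [496.5, -203.5], [612.5999755859375, -179.5], [601.9000244140625, -127.80000305175781]] [ 0.54869016 -0.16560054]
```

View pics/topcrop1.png

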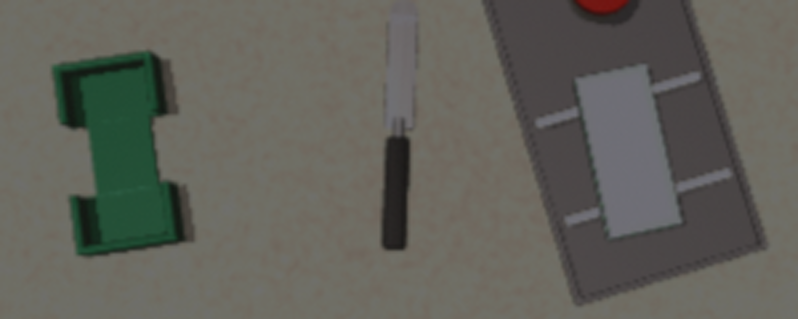

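```bash
cat >> h.py <<'E'
def rot(yaw,tilt=0,flip=1):
    # x down, z = flip*pile-y axis, tilt: rotation about pile y (world) by +tilt (lowers +x end)
    y=np.array([-np.sin(yaw),np.cos(yaw),0]);z=flip*y;x=np.array([0,0,-1.]);M=np.c_[x,np.cross(z,x),z]
    return (R.from_rotvec(y*tilt)*R.from_matrix(M))
def pose():
    s=get_state();q=s['tool_rot'];return s,np.array(s['eef_pos']),R.from_quat([q[1],q[2],q[3],q[0]])
def delta(p,r):
    s,p0,r0=pose();t=(r0.inv()*r).as_rotvec();d=r0.inv().apply(np.array(p)-p0)*100
    print('turn',t.round(4),np.degrees(np.linalg.norm(t)).round(1),'shift cm',d.round(2))
E
python3 - <<'E'
from h import *
s,p,r=pose();print(r.as_matrix().round(3))
for f in(1,-1): delta([.548,.205,.2],rot(np.radians(8.85),0,f)); delta([.549,-.1655,.2],rot(np.radians(11.7),0,f))
im=snapshot('top')
print(im[248:252,186:206].tolist()[0]); print(im[270,186:206].tolist())
cm=camera_model('top')
for (u,v,z,n) in [(262,145,0,'bottle'),(366,120,0,'beaker'),(356,183,.05,'jar'),(280,238,0,'spat'),(275,343,.048,'jarb')]: print(n,onz(cm,cm['T'],u,v,z).round(3))
E
```

```text
[[-0.    -0.965  0.261]
 [-0.     0.261  0.965]
 [-1.     0.    -0.   ]]
turn [-4.182e-01 -3.000e-04 -1.000e-04] 24.0 shift cm [  2.66 -47.56 -18.41]
turn [-4.68e-01 -2.00e-04 -1.00e-04] 26.8 shift cm [  2.67 -57.32 -54.16]
turn [ 2.7234e+00 -1.0000e-04  3.0000e-04] 156.0 shift cm [  2.66 -47.56 -18.41]
turn [ 2.6736e+00 -1.0000e-04  3.0000e-04] 153.2 shift cm [  2.67 -57.32 -54.16]
[[35, 78, 54], [34, 71, 49], [48, 62, 49], [91, 93, 83], [109, 109, 100], [110, 110, 102], [111, 110, 101], [111, 109, 100], [110, 110, 101], [111, 110, 101], [111, 109, 100], [110, 109, 99], [111, 110, 100], [110, 109, 99], [110, 108, 99], [110, 109, 100], [110, 110, 102], [111, 111, 104], [111, 110, 102], [111, 108, 100]]
[[37, 80, 56], [37, 81, 55], [36, 81, 56], [36, 81, 55], [36, 80, 55], [32, 74, 50], [32, 74, 50], [33, 75, 51], [26, 58, 38], [22, 37, 26], [19, 26, 19], [25, 29, 23], [51, 51, 45], [69, 65, 58], [74, 69, 63], [77, 73, 66], [99, 96, 88], [110, 109, 99], [110, 110, 101], [110, 110, 101]]
bottle [0.76  0.039 0.   ]
beaker [ 0.813 -0.174  0.   ]
jar [ 0.671 -0.148  0.05 ]
spat [0.57  0.002 0.   ]
jarb [0.366 0.008 0.048]
```

drive_tool(rows=[-0.1,0,0,0,-6,-2.3,1,-0.2,0,0,1,-11,-4.2,1,-0.3,0,0,1.5,-16,-6.2,1,-0.418,0,0,2,-21,-8.1,1,-0.418,0,0,2.7,-26,-10,1,-0.418,0,0,2.7,-31,-12,1,-0.418,0,0,2.7,-36,-14,1,-0.418,0,0,2.7,-41,-16,1,-0.418,0,0,2.7,-45,-17.5,1,-0.418,0,0,2.7,-47.6,-18.4,1,-0.418,0,0,2.7,-47.6,-18.4,1,-0.418,0,0,2.7,-47.6,-18.4,1,-0.418,0,0,2.7,-47.6,-18.4,1])

```text
time_s: 1.7
eef_pos: [0.5474, 0.2056, 0.1994]
tool_rot: [0.46, -0.537, 0.46, 0.537]
ft_force: [-0.1, 0.2, -0.6]
grip_width: 1.001
```

```bash
cat > w.py <<'E'
from h import *
import sys
s,p,r=pose();im=snapshot('wrist');cm=camera_model('wrist')
M=np.eye(4);M[:3,:3]=r.as_matrix();M[:3,3]=p
T=M@np.array(cm['tool_from_camera'])
np.savez(sys.argv[1]+'.npz',T=T,im=im);save(sys.argv[1],im);print(s['time_s'],p.round(4),s['joints'].round(3),s['joint_vel'].round(3))
E
python3 w.py wbox
```

```text
1.7 [0.5474 0.2056 0.1994] [ 0.228  0.474  1.395  0.     1.274 -1.497] [ 0.023 -0.015  0.012  0.    -0.002 -0.002]
```

View pics/wbox.png

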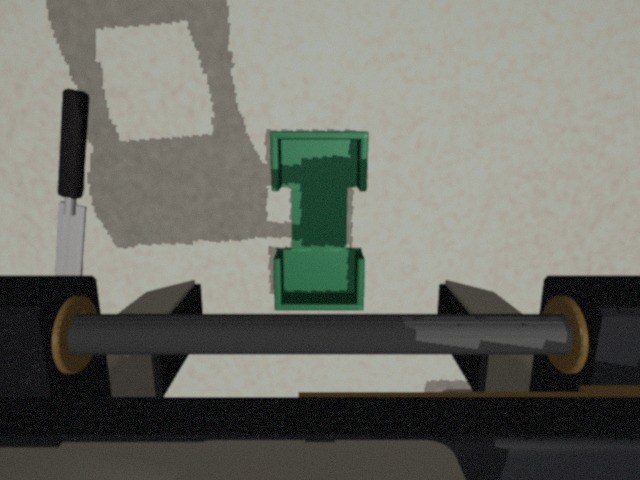

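The wrist view shows the box upright in the image: the robot-side end has its rim corners at about (270,131) and (368,132), the other end at (275,309) and (363,309). The cut-outs are at rows 188–250.

```bash
cat > bx.py <<'E'
from h import *
d=np.load('wbox.npz');im=d['im'];T=d['T'];cm=camera_model('wrist')
hsv=cv2.cvtColor(im,cv2.COLOR_RGB2HSV)
g=((hsv[...,0]>55)&(hsv[...,0]<95)&(hsv[...,1]>90)).astype(np.uint8);g[312:]=0
n,l,s,c=cv2.connectedComponentsWithStats(g);k=1+s[1:,4].argmax();print(s[k])
q=np.argwhere(l==k)[:,::-1]
P=np.array([onz(cm,T,u,v,.034)[:2] for u,v in q])*1000
r=cv2.minAreaRect(P.astype(np.float32));print(r)
# floor strip between cut-outs at z=.006: left/right edges
for row in range(195,246,10):
    us=q[q[:,1]==row,0];a=onz(cm,T,us.min()-.5,row,.006);b=onz(cm,T,us.max()+.5,row,.006);print(row,us.min(),us.max(),a.round(4),b.round(4),((a+b)/2).round(4))
# outline with labelled corners
for row in (135,150,170,260,280,300): 
    us=q[q[:,1]==row,0]; a=onz(cm,T,us.min()-.5,row,.034);b=onz(cm,T,us.max()+.5,row,.034);print('rim',row,us.min(),us.max(),a.round(4),b.round(4),((a+b)/2).round(4),np.linalg.norm(a-b).round(4))
for u in (290,320,345):
    vs=q[q[:,0]==u,1];print(u,vs.min(),vs.max(),onz(cm,T,u,vs.min()-.5,.034).round(4),onz(cm,T,u,vs.max()+.5,.034).round(4))
E
python3 bx.py
python3 - <<'E'
import cv2
i=cv2.imread('pics/wbox.png')[115:325,240:400];cv2.imwrite('pics/wboxc.png',cv2.resize(i,None,fx=2.8,fy=2.8,interpolation=cv2.INTER_CUBIC))
E
```

```text
[  271   132    97   178 13908]
((548.9860229492188, 205.66537475585938), (137.87110900878906, 70.50133514404297), 8.793269157409668)
195 292 346 [0.5334 0.1807 0.006 ] [0.5265 0.2251 0.006 ] [0.5299 0.2029 0.006 ]
205 292 345 [0.5416 0.1818 0.006 ] [0.5347 0.2257 0.006 ] [0.5381 0.2038 0.006 ]
215 292 345 [0.5498 0.183  0.006 ] [0.5429 0.2271 0.006 ] [0.5464 0.205  0.006 ]
225 293 345 [0.558 0.185 0.006] [0.5513 0.2285 0.006 ] [0.5546 0.2067 0.006 ]
235 293 345 [0.5665 0.1862 0.006 ] [0.5597 0.23   0.006 ] [0.5631 0.2081 0.006 ]
245 293 344 [0.575  0.1874 0.006 ] [0.5683 0.2306 0.006 ] [0.5717 0.209  0.006 ]
rim 135 271 366 [0.4884 0.1608 0.034 ] [0.4776 0.2299 0.034 ] [0.483  0.1953 0.034 ] 0.0699
rim 150 271 366 [0.499  0.1622 0.034 ] [0.4881 0.2318 0.034 ] [0.4935 0.197  0.034 ] 0.0704
rim 170 272 365 [0.5132 0.1647 0.034 ] [0.5025 0.2336 0.034 ] [0.5079 0.1992 0.034 ] 0.0697
rim 260 274 363 [0.582  0.1751 0.034 ] [0.5712 0.2445 0.034 ] [0.5766 0.2098 0.034 ] 0.0703
rim 280 275 362 [0.5982 0.178  0.034 ] [0.5875 0.2467 0.034 ] [0.5928 0.2123 0.034 ] 0.0695
rim 300 275 362 [0.6149 0.1802 0.034 ] [0.604  0.2497 0.034 ] [0.6095 0.2149 0.034 ] 0.0704
290 132 308 [0.4837 0.1745 0.034 ] [0.6202 0.1934 0.034 ]
320 132 309 [0.4804 0.196  0.034 ] [0.6173 0.2174 0.034 ]
345 132 308 [0.4776 0.214  0.034 ] [0.6134 0.2371 0.034 ]
```

View pics/wboxc.png

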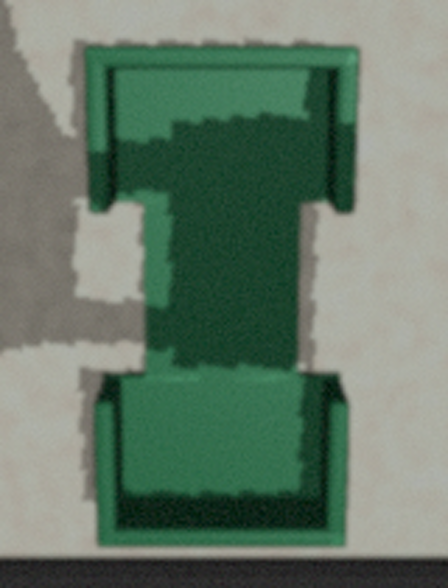

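Wrist and top views agree on the box to within 1 mm: (0.5488, 0.2053), yaw 8.8°, and its size matches. Next is the pile.

Run:
```python
from h import *
delta([.549,-.1655,.2],rot(np.radians(11.7)))
```

```text
turn [-0.0488  0.0003 -0.0009] 2.8 shift cm [ -0.04   5.57 -36.74]
```

drive_tool(rows=[0,0,0,0,0.4,-3,1,-0.02,0,0,0,1.2,-8,1,-0.04,0,0,0,2,-13,1,-0.049,0,0,0,2.7,-18,1,-0.049,0,0,0,3.5,-23,1,-0.049,0,0,0,4.2,-28,1,-0.049,0,0,0,5,-32.5,1,-0.049,0,0,0,5.4,-35.5,1,-0.049,0,0,0,5.57,-36.7,1,-0.049,0,0,0,5.57,-36.7,1,-0.049,0,0,0,5.57,-36.7,1])

```text
time_s: 2.85
eef_pos: [0.5489, -0.1631, 0.1997]
tool_rot: [0.446, -0.548, 0.446, 0.549]
ft_force: [0.0, -0.1, 0.0]
grip_width: 1.004
```

```bash
python3 w.py wpile
```

```text
2.85 [ 0.5489 -0.1631  0.1997] [-0.423  0.451  1.431  0.     1.261 -2.2  ] [ 0.012 -0.001  0.    -0.001  0.001 -0.001]
```

View pics/wpile.png

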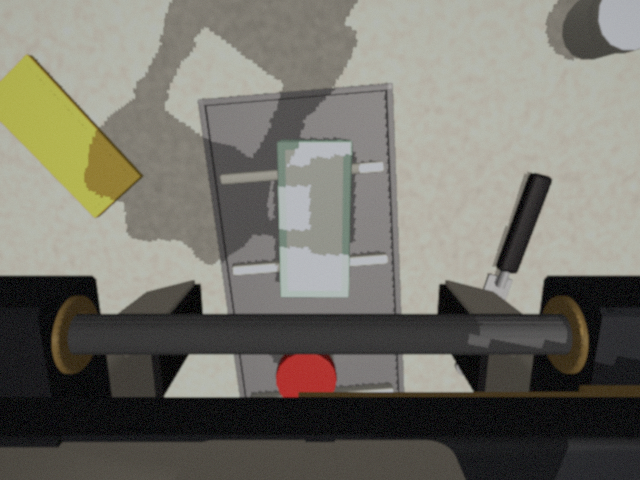

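The pile covers columns 278–352 and rows 141–297, with the ribs crossing at rows 175 and 267. The jar's red cap is at (306,377). Greenish margins may be the misaligned lower slabs, so I'll zoom in.

Run:
```python
from h import *
d=np.load('wpile.npz');im=d['im'];T=d['T'];cm=camera_model('wrist')
c=cv2.cvtColor(im[130:305,240:390],cv2.COLOR_RGB2BGR);cv2.imwrite('pics/wpilec.png',cv2.resize(c,None,fx=3.4,fy=3.4,interpolation=cv2.INTER_CUBIC))
for row in (160,190,220,240,255,285): print(row,[tuple(x) for x in im[row,274:286].tolist()],'|',[tuple(x) for x in im[row,344:357].tolist()])
for z in(.038,):
  for uv in [(278,141),(351,141),(281,297),(349,297)]: print(uv,onz(cm,T,*uv,z).round(4))
```

```text
160 [(81, 79, 78), (80, 78, 78), (84, 87, 82), (97, 106, 98), (111, 126, 115), (116, 133, 120), (118, 137, 124), (118, 135, 122), (120, 138, 125), (118, 135, 123), (124, 139, 127), (141, 146, 137)] | [(117, 134, 122), (119, 135, 124), (120, 137, 123), (117, 135, 124), (119, 136, 125), (116, 134, 122), (108, 126, 113), (90, 102, 93), (86, 88, 84), (80, 76, 76), (81, 78, 79), (89, 89, 87), (109, 105, 104)]
190 [(81, 79, 80), (84, 81, 81), (81, 81, 77), (106, 115, 108), (144, 157, 149), (170, 178, 177), (177, 184, 183), (178, 184, 184), (179, 186, 184), (179, 188, 186), (178, 185, 184), (181, 185, 187)] | [(115, 134, 122), (118, 134, 123), (116, 134, 121), (119, 136, 123), (115, 134, 122), (110, 128, 115), (96, 111, 100), (83, 90, 82), (79, 79, 76), (89, 86, 86), (103, 97, 98), (127, 125, 125), (139, 135, 134)]
220 [(81, 78, 78), (80, 81, 77), (79, 77, 76), (82, 83, 79), (109, 122, 114), (148, 164, 154), (173, 184, 178), (177, 187, 184), (178, 187, 183), (179, 187, 185), (178, 187, 184), (177, 185, 183)] | [(117, 136, 122), (114, 131, 120), (117, 135, 123), (119, 136, 124), (113, 130, 1
[... 815 characters left out ...]
, (112, 122, 113), (100, 102, 95), (99, 97, 90), (98, 96, 90), (92, 90, 84), (94, 92, 85), (94, 94, 87), (100, 98, 93)]
285 [(129, 127, 125), (130, 128, 128), (130, 126, 125), (129, 128, 125), (126, 123, 122), (130, 133, 128), (142, 156, 146), (162, 176, 169), (169, 183, 177), (173, 186, 179), (174, 187, 180), (174, 186, 180)] | [(176, 185, 182), (177, 186, 182), (176, 184, 181), (171, 181, 176), (156, 168, 159), (138, 146, 138), (131, 128, 127), (130, 126, 125), (132, 129, 127), (130, 126, 125), (135, 131, 131), (132, 129, 128), (130, 128, 126)]
(278, 141) [ 0.4952 -0.2042  0.038 ]
(351, 141) [ 0.4844 -0.1527  0.038 ]
(281, 297) [ 0.6126 -0.1802  0.038 ]
(349, 297) [ 0.6016 -0.1276  0.038 ]
```

View pics/wpilec.png

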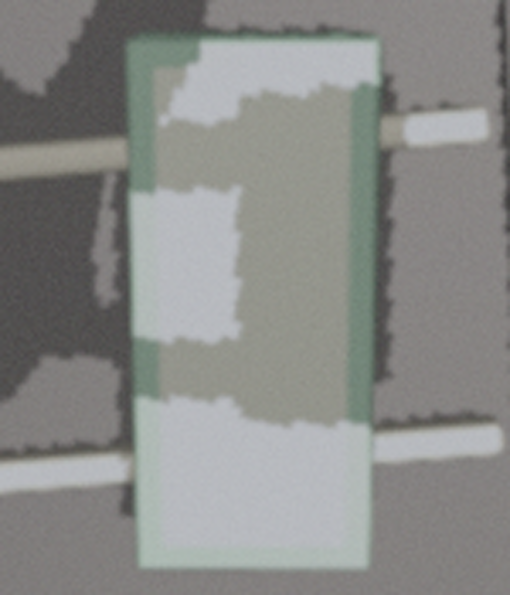

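Run:
```python
from h import *
delta([.5487,-.166,.011],rot(np.radians(11.7)));s,p,r=pose();print(r.as_matrix().round(4))
```

```text
turn [ 0.0023  0.001  -0.001 ] 0.2 shift cm [18.87  0.07 -0.32]
[[-1.200e-03 -9.787e-01 -2.051e-01]
 [ 8.000e-04 -2.051e-01  9.787e-01]
 [-1.000e+00  1.000e-03  1.000e-03]]
```

drive_tool(rows=[0,0.001,-0.001,2,0.07,-0.32,0.8,0,0.001,-0.001,5,0.07,-0.32,0.8,0,0.001,-0.001,9,0.07,-0.32,0.8,0,0.001,-0.001,12,0.07,-0.32,0.8,0,0.001,-0.001,14,0.07,-0.32,0.8,0,0.001,-0.001,15,0.07,-0.32,0.8,0,0.001,-0.001,15,0.07,-0.32,0.8])

```text
time_s: 3.6
eef_pos: [0.5483, -0.1644, 0.0488]
tool_rot: [0.445, -0.548, 0.445, 0.55]
ft_force: [0.4, -0.1, 0.6]
grip_width: 0.798
```

```bash
python3 - <<'E'
from h import *
delta([.5487,-.166,.011],rot(np.radians(11.7)));s,p,r=pose();print(p,s['grip_width'],s['joint_vel'].round(3))
E
python3 w.py wpile2
```

```text
turn [ 0.0041  0.0016 -0.0019] 0.3 shift cm [ 3.78 -0.02 -0.17]
[ 0.54825871 -0.16440212  0.04876662] 0.7978644712728734 [-0.007 -0.033 -0.033 -0.001  0.022 -0.003]
3.6 [ 0.5483 -0.1644  0.0488] [-0.425  0.622  1.602  0.     0.92  -2.205] [-0.007 -0.033 -0.033 -0.001  0.022 -0.003]
```

View pics/wpile2.png

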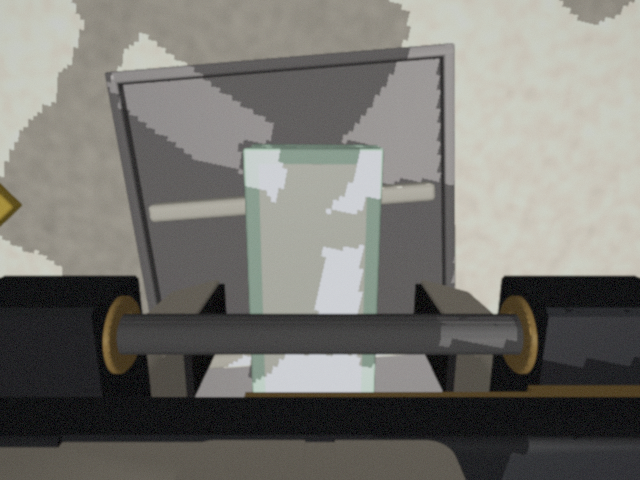

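The fingers (inner edges at about columns 222 and 417) straddle the pile (250–378), and the pile sits about 2 mm to the −y side, as computed. I'll descend and then grip.

drive_tool(rows=[0.004,0.0016,-0.002,1.5,0,-0.18,0.8,0.004,0.0016,-0.002,2.7,0,-0.18,0.8,0.004,0.0016,-0.002,3.5,0,-0.18,0.8,0.004,0.0016,-0.002,3.8,0,-0.18,0.8,0.004,0.0016,-0.002,3.8,0,-0.18,0.8,0.004,0.0016,-0.002,3.8,0,-0.18,0.8])

```text
time_s: 4.25
eef_pos: [0.5497, -0.1669, 0.0124]
tool_rot: [-0.447, 0.549, -0.446, -0.547]
ft_force: [0.3, 0.1, 0.1]
grip_width: 0.801
```

Run:
```python
from h import *
delta([.5487,-.166,.011],rot(np.radians(11.7)));s,p,r=pose();print(p,s['ft_force'],s['joint_vel'].round(3))
```

```text
turn [-0.0003 -0.0018  0.0025] 0.2 shift cm [0.14 0.08 0.11]
[ 0.54966684 -0.16692826  0.01237278] [0.28724451 0.06673417 0.10826692] [-0.001 -0.003 -0.001  0.001 -0.001 -0.002]
```

drive_tool(rows=[0,0,0,0.12,0.08,0.1,0.7,0,0,0,0.12,0.08,0.1,0.6,0,0,0,0.12,0.08,0.1,0.5,0,0,0,0.12,0.08,0.1,0.45,0,0,0,0.12,0.08,0.1,0.45,0,0,0,0.12,0.08,0.1,0.45,0,0,0,0.12,0.08,0.1,0.45], squeeze=45)

```text
time_s: 4.95
eef_pos: [0.5488, -0.1662, 0.0114]
tool_rot: [-0.447, 0.549, -0.446, -0.547]
ft_force: [-0.5, 0.2, 3.4]
grip_width: 0.587
```

drive_tool(rows=[0,0,0,-0.5,0,0,0.4,0,0,0,-1.5,0,0,0.4,0,0,0,-3,0,0,0.4,0,0,0,-5,0,0,0.4,0,0,0,-7,0,0,0.4,0,0,0,-8.5,0,0,0.4,0,0,0,-9,0,0,0.4,0,0,0,-9,0,0,0.4])

```text
time_s: 5.75
eef_pos: [0.5487, -0.1661, 0.1021]
tool_rot: [-0.447, 0.55, -0.446, -0.547]
ft_force: [0.5, 0.7, -4.3]
grip_width: 0.585
```

```bash
python3 w.py wlift
python3 - <<'E'
from h import *
s,p,r=pose();print(p,s['ft_force'],s['ft_torque'],s['grip_width']); save('scene1',snapshot('scene'))
i=cv2.imread('pics/scene1.png')[180:340,180:440];cv2.imwrite('pics/scene1c.png',cv2.resize(i,None,fx=3,fy=3,interpolation=cv2.INTER_CUBIC))
E
```

```text
5.75 [ 0.5487 -0.1661  0.1021] [-0.428  0.55   1.559  0.     1.029 -2.202] [-0.001  0.026  0.022  0.001 -0.014  0.   ]
[ 0.54826196 -0.16593452  0.10122884] [-0.78685827 -0.62226822 -3.14623815] [0.01937949 0.03684259 0.02306646] 0.5872604606135421
```

View pics/wlift.png

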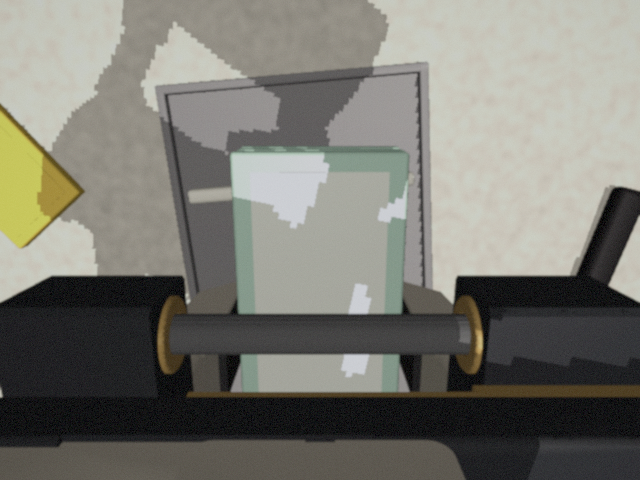

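View pics/scene1c.png

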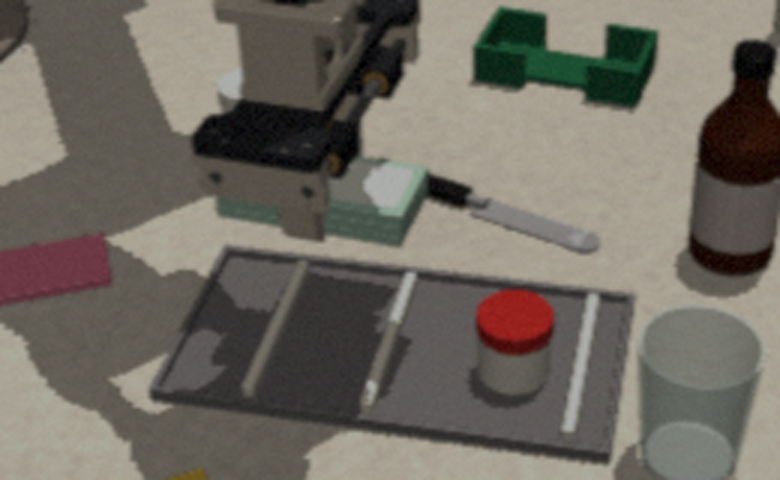

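All three slabs are held level, the force matches their weight, and the opening of 54 mm is right. I'll work out the carry, tilting the robot-side (−x) end down.

```bash
cat >> h.py <<'E'
BX=np.array([.5488,.2053,0]);BY=np.radians(8.83)
def tgt(xe,ze,th,off=-.0026):
    ex=np.array([np.cos(BY),np.sin(BY),0]);ez=np.array([0,0,1.])
    px=np.cos(th)*ex+np.sin(th)*ez;pz=-np.sin(th)*ex+np.cos(th)*ez
    return BX+xe*ex+ze*ez+.06*px+off*pz, rot(BY,-th)
E
python3 - <<'E'
from h import *
t=tgt(-.0565,.07,.2);print(t[0]);delta(*t)
E
```

```text
[0.55158711 0.20573296 0.07937199]
turn [ 0.0497  0.0038 -0.1983] 11.7 shift cm [ 2.1  -7.87 36.32]
```

drive_tool(rows=[0,0,0,0,-0.4,2,0.4,0.01,0,0,0,-1.2,5.5,0.4,0.02,0,-0.02,0,-2,9.5,0.4,0.03,0,-0.06,0,-2.9,13.5,0.4,0.04,0.002,-0.1,0,-3.8,17.5,0.4,0.05,0.004,-0.14,0,-4.6,21.5,0.4,0.05,0.004,-0.18,0,-5.5,25.5,0.4,0.05,0.004,-0.198,0,-6.4,29.5,0.4,0.05,0.004,-0.198,0,-7.2,33,0.4,0.05,0.004,-0.198,0,-7.7,35.3,0.4,0.05,0.004,-0.198,0.6,-7.87,36.3,0.4,0.05,0.004,-0.198,1.4,-7.87,36.3,0.4,0.05,0.004,-0.198,2.1,-7.87,36.3,0.4,0.05,0.004,-0.198,2.1,-7.87,36.3,0.4,0.05,0.004,-0.198,2.1,-7.87,36.3,0.4])

```text
time_s: 7.35
eef_pos: [0.5516, 0.2043, 0.0789]
tool_rot: [-0.511, 0.58, -0.405, -0.488]
ft_force: [-0.3, -0.5, -4.2]
grip_width: 0.585
```

```bash
python3 w.py wover
python3 - <<'E'
from h import *
for a in [(-.0565,.07,.2),(-.0565,.02,.2),(-.0565,.0085,.2)]:
  t=tgt(*a);delta(*t)
s,p,r=pose();print(p,s['ft_force'],s['grip_width']); save('scene2',snapshot('scene'))
i=cv2.imread('pics/scene2.png')[120:280,260:460];cv2.imwrite('pics/scene2c.png',cv2.resize(i,None,fx=3.7,fy=3.7,interpolation=cv2.INTER_CUBIC))
E
```

```text
7.35 [0.5516 0.2043 0.0789] [ 0.233  0.521  1.717 -0.025  0.706 -1.472] [ 0.003 -0.012 -0.011  0.001  0.     0.002]
turn [-0.0017 -0.0006 -0.0005] 0.1 shift cm [-0.01  0.01  0.12]
turn [-0.0017 -0.0006 -0.0005] 0.1 shift cm [4.89 1.   0.12]
turn [-0.0017 -0.0006 -0.0005] 0.1 shift cm [6.02 1.23 0.12]
[0.55185024 0.20452509 0.07931517] [-0.3260268   0.11527229 -3.1535513 ] 0.5836624799901182
```

View pics/wover.png

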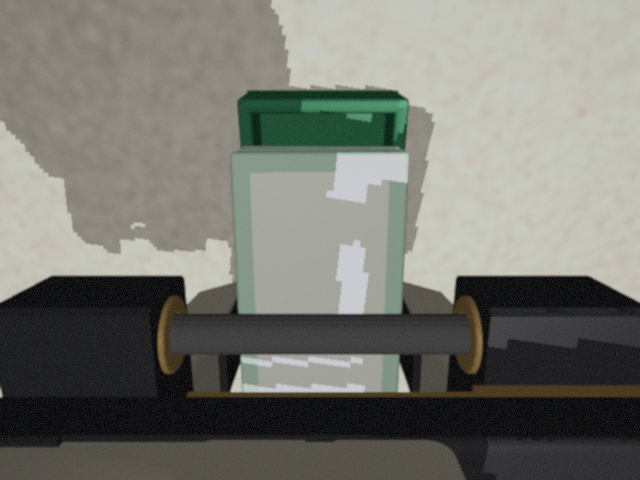

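View pics/scene2c.png

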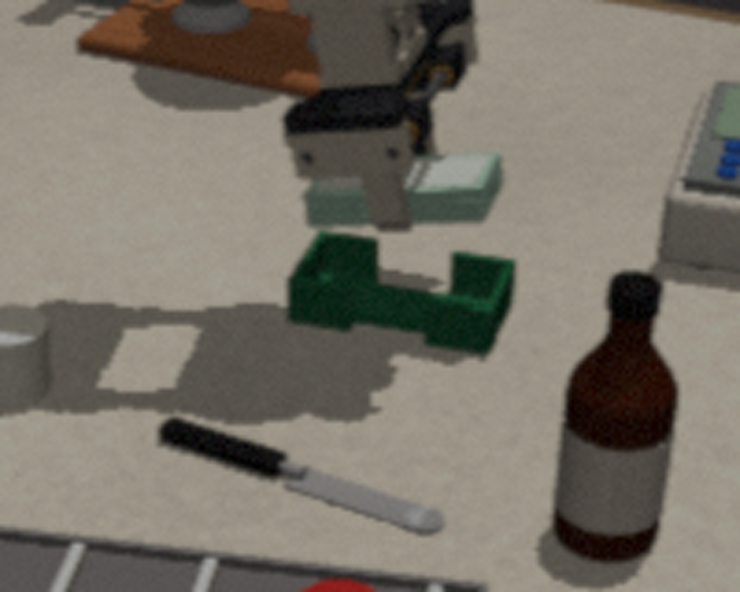

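The pile is tilted with its robot-side end low, centred on the fingers (columns 232–408), and the fingers line up with the cut-outs. I'll check its position along the tool y axis and that the box rim is where I measured it.

Run:
```python
from h import *
cm=camera_model('wrist');C=np.array(cm['tool_from_camera'])
for z in(-.027,.027): print('top edge exp',proj(cm,C,[-.0266,.06,z]).round(1),'+2mm y',proj(cm,C,[-.0266,.062,z]).round(1))
d=np.load('wover.npz');im=d['im'];T=d['T']
for n,x,y,z in [('outer',-.07,-.036,.034),('outer',-.07,.036,.034),('inner',-.064,-.03,.034),('inner',-.064,.03,.034)]:
    c,s=np.cos(BY),np.sin(BY);p=BX+[c*x-s*y,s*x+c*y,z];print(n,proj(cm,T,p).round(1))
for u in(260,300,320): print(u,[tuple(a) for a in im[142:166:1,u].tolist()])
c=cv2.cvtColor(im[80:200,210:430],cv2.COLOR_RGB2BGR);cv2.imwrite('pics/woverc.png',cv2.resize(c,None,fx=3.6,fy=3.6,interpolation=cv2.INTER_CUBIC))
```

```text
top edge exp [227. 152.] +2mm y [226.6 145.2]
top edge exp [407.2 152.1] +2mm y [407.6 145.2]
outer [234.2  97.6]
outer [407.8  97.3]
inner [249.7 112.6]
inner [392.3 112.3]
260 [(13, 41, 22), (22, 44, 28), (24, 46, 34), (48, 66, 53), (81, 96, 85), (98, 114, 100), (95, 111, 100), (101, 119, 107), (101, 119, 107), (95, 113, 101), (99, 117, 105), (116, 135, 121), (126, 145, 130), (131, 149, 136), (134, 152, 138), (135, 153, 139), (134, 153, 140), (134, 152, 141), (134, 153, 140), (135, 153, 141), (133, 152, 139), (135, 155, 140), (133, 150, 139), (134, 152, 139)]
300 [(35, 80, 55), (33, 80, 51), (36, 80, 53), (50, 83, 65), (81, 100, 89), (101, 117, 106), (97, 114, 103), (101, 117, 106), (101, 120, 106), (92, 109, 98), (100, 116, 103), (117, 136, 124), (126, 146, 133), (133, 150, 136), (133, 151, 139), (133, 153, 141), (135, 155, 142), (134, 153, 139), (136, 153, 141), (133, 152, 139), (134, 154, 139), (134, 153, 140), (132, 151, 139), (133, 152, 139)]
320 [(33, 79, 55), (30, 75, 50), (28, 74, 48), (51, 84, 63), (76, 97, 85), (96, 113, 100), (100, 114, 104), (97, 113, 102), (98, 116, 104), (96, 112, 102), (104, 121, 109), (115, 132, 118), (126, 146, 132), (128, 147, 134), (132, 150, 137), (134, 154, 140), (134, 152, 141), (132, 150, 138), (134, 154, 140), (131, 150, 138), (132, 152, 139), (136, 154, 142), (132, 151, 137), (130, 151, 138)]
```

View pics/woverc.png

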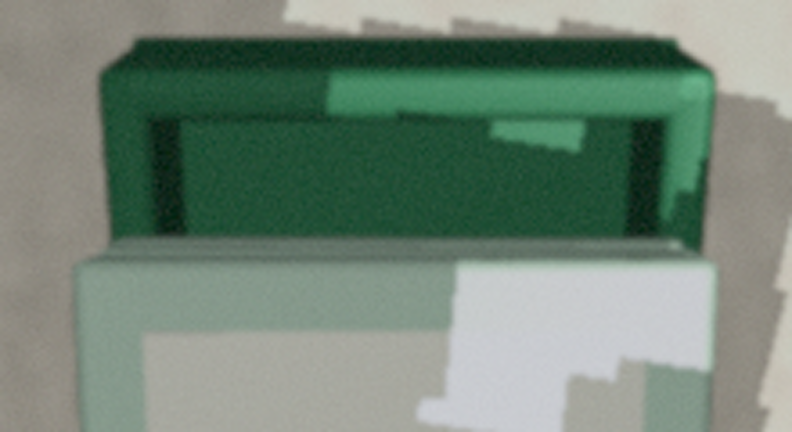

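The pile's end edge is at row 152.5 (expected 152) and the box rim is within 2 px of prediction. The remaining +1.2 mm sideways correction agrees with the image. Now I'll descend while tilted.

drive_tool(rows=[0,0,0,0,0,0.12,0.4,0,0,0,1,0.2,0.12,0.4,0,0,0,2.2,0.45,0.12,0.4,0,0,0,3.4,0.7,0.12,0.4,0,0,0,4.2,0.87,0.12,0.4,0,0,0,4.7,0.96,0.12,0.4,0,0,0,4.9,1,0.12,0.4,0,0,0,4.9,1,0.12,0.4,0,0,0,4.9,1,0.12,0.4])

```text
time_s: 8.35
eef_pos: [0.5521, 0.206, 0.03]
tool_rot: [-0.512, 0.58, -0.404, -0.488]
ft_force: [-0.3, -0.7, -2.5]
grip_width: 0.582
```

```bash
python3 w.py win
python3 - <<'E'
from h import *
for a in [(-.0565,.02,.2),(-.0565,.007,.2),(-.0565,.0055,.2)]:
  t=tgt(*a);delta(*t)
s,p,r=pose();print(p,s['ft_force'],s['grip_width'])
d=np.load('win.npz');im=d['im']
c=cv2.cvtColor(im[80:300,180:460],cv2.COLOR_RGB2BGR);cv2.imwrite('pics/winc.png',cv2.resize(c,None,fx=2.7,fy=2.7,interpolation=cv2.INTER_CUBIC))
E
```

```text
8.35 [0.5521 0.206  0.03  ] [ 0.236  0.597  1.754 -0.03   0.591 -1.464] [-0.001 -0.006 -0.    -0.001  0.     0.   ]
turn [-0.0015 -0.0004  0.0011] 0.1 shift cm [ 0.06  0.07 -0.02]
turn [-0.0015 -0.0004  0.0011] 0.1 shift cm [ 1.33  0.33 -0.02]
turn [-0.0015 -0.0004  0.0011] 0.1 shift cm [ 1.48  0.36 -0.02]
[0.55208645 0.20601864 0.03007561] [-0.04326542  0.06145134 -3.95435828] 0.5865126995627427
```

View pics/winc.png

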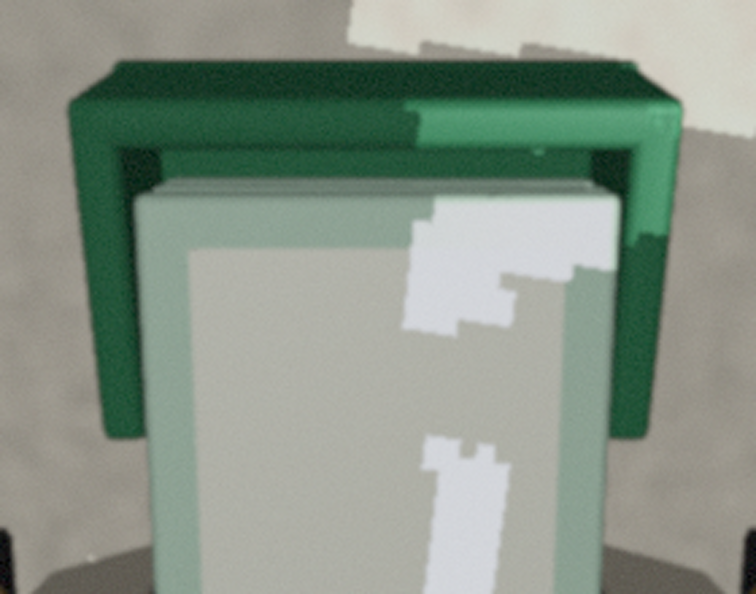

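The pile is inside the side walls with nearly equal gaps (about 19 and 17 px in the zoomed view), and the end gap is clear. I'll set the end down on the floor and hold.

drive_tool(rows=[0,0,0,0.4,0.1,0,0.4,0,0,0,0.7,0.17,0,0.4,0,0,0,1.0,0.25,0,0.4,0,0,0,1.2,0.3,0,0.4,0,0,0,1.35,0.33,0,0.4,0,0,0,1.4,0.34,0,0.4,0,0,0,1.4,0.34,0,0.4,0,0,0,1.4,0.34,0,0.4,0,0,0,1.4,0.34,0,0.4,0,0,0,1.4,0.34,0,0.4,0,0,0,1.4,0.34,0,0.4])

```text
time_s: 9.5
eef_pos: [0.5516, 0.206, 0.0157]
tool_rot: [-0.512, 0.58, -0.404, -0.488]
ft_force: [0.4, 0.1, -3.8]
grip_width: 0.586
```

```bash
python3 w.py wdown
python3 - <<'E'
from h import *
for a in [(-.0565,.006,.2),(-.0575,.006,.15),(-.0585,.006,.1),(-.0593,.006,.05),(-.06,.006,.0)]:
  t=tgt(*a);delta(*t)
s,p,r=pose();print(p,s['ft_force'],s['grip_width'])
d=np.load('wdown.npz');im=d['im']
c=cv2.cvtColor(im[80:300,180:460],cv2.COLOR_RGB2BGR);cv2.imwrite('pics/wdownc.png',cv2.resize(c,None,fx=2.7,fy=2.7,interpolation=cv2.INTER_CUBIC))
save('scene3',snapshot('scene'))
i=cv2.imread('pics/scene3.png')[140:240,290:430];cv2.imwrite('pics/scene3c.png',cv2.resize(i,None,fx=5,fy=5,interpolation=cv2.INTER_CUBIC))
E
```

```text
9.5 [0.5516 0.206  0.0157] [ 0.236  0.62   1.764 -0.032  0.558 -1.462] [ 0.    -0.     0.    -0.001 -0.002 -0.001]
turn [-0.0015 -0.0003  0.0012] 0.1 shift cm [ 0.03  0.01 -0.02]
turn [-0.0015 -0.0003  0.0512] 2.9 shift cm [ 0.31  0.13 -0.02]
turn [-0.0015 -0.0003  0.1012] 5.8 shift cm [ 0.59  0.26 -0.02]
turn [-0.0015 -0.0002  0.1512] 8.7 shift cm [ 0.87  0.39 -0.02]
turn [-1.500e-03 -2.000e-04  2.012e-01] 11.5 shift cm [ 1.15  0.53 -0.02]
[0.55159931 0.20596494 0.01573203] [-0.36614678  1.1703314  -4.04058135] 0.5850964078462398
```

View pics/wdownc.png

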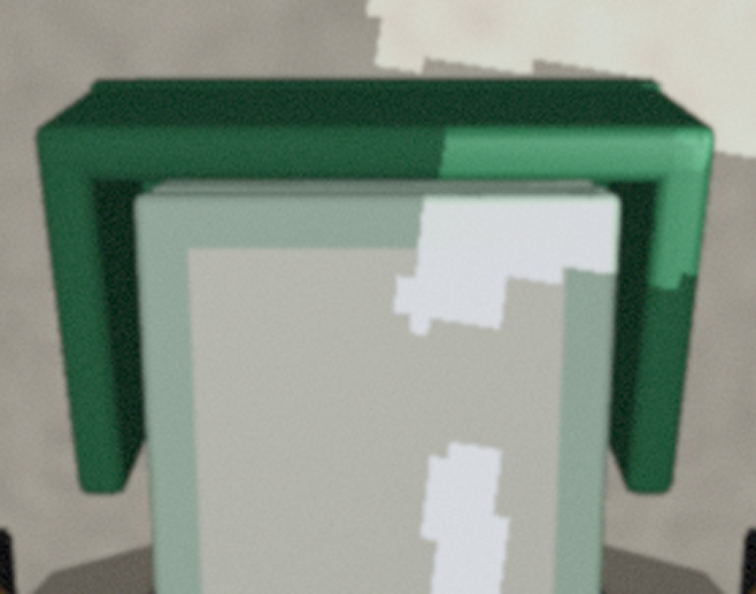

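View pics/scene3c.png

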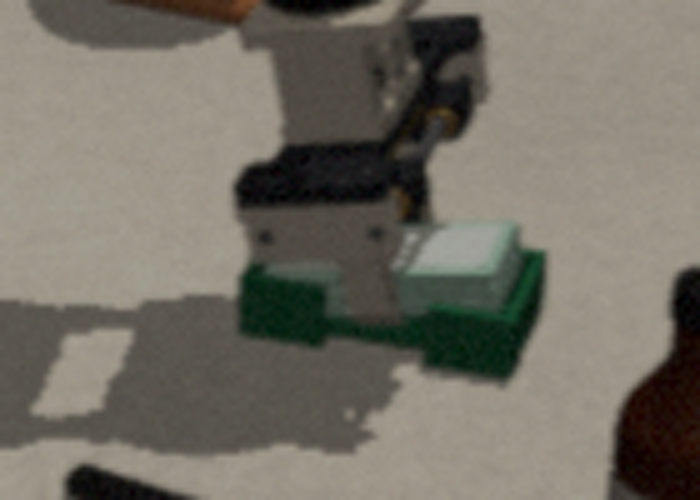

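The end is in place at the robot-side wall with side gaps clear and no contact force yet. I'll ease down to find the floor.

drive_tool(rows=[0,0,0,0.05,0.01,0,0.4,0,0,0,0.1,0.02,0,0.4,0,0,0,0.1,0.02,0,0.4,0,0,0,0.1,0.02,0,0.4])

```text
time_s: 10.0
eef_pos: [0.5518, 0.206, 0.015]
tool_rot: [-0.512, 0.58, -0.404, -0.488]
ft_force: [-0.6, 0.2, 0.1]
grip_width: 0.582
```

Run:
```python
from h import *
t=tgt(-.0565,.006,.2);delta(*t)
s,p,r=pose();print(p,s['ft_force'],s['ft_torque'],s['grip_width'])
```

```text
turn [-0.0014 -0.0003  0.0016] 0.1 shift cm [-0.05  0.01 -0.02]
[0.55177955 0.20599229 0.01495639] [-0.5690243   0.15199055  0.06046978] [-0.08828521  0.40737938  0.01726438] 0.581726641803667
```

Contact: the vertical force rose 4 N, so the end rests on the floor. Now I'll compute the lowering rotation about that edge.

Run:
```python
from h import *
for a in [(-.0565,.0055,.2),(-.0571,.0056,.15),(-.0577,.0057,.1),(-.0583,.0058,.05),(-.0588,.006,.0)]:
  t=tgt(*a);delta(*t)
```

```text
turn [-0.0014 -0.0003  0.0016] 0.1 shift cm [ 0.    0.02 -0.02]
turn [-0.0014 -0.0003  0.0516] 3.0 shift cm [ 0.28  0.1  -0.02]
turn [-0.0014 -0.0003  0.1016] 5.8 shift cm [ 0.56  0.19 -0.02]
turn [-0.0015 -0.0002  0.1516] 8.7 shift cm [ 0.83  0.3  -0.02]
turn [-1.500e-03 -2.000e-04  2.016e-01] 11.6 shift cm [ 1.1   0.41 -0.02]
```

drive_tool(rows=[0,0,0.012,0.06,0.03,0,0.4,0,0,0.025,0.13,0.05,0,0.4,0,0,0.038,0.21,0.08,0,0.4,0,0,0.05,0.27,0.1,0,0.4,0,0,0.063,0.34,0.12,0,0.4,0,0,0.076,0.42,0.15,0,0.4,0,0,0.089,0.49,0.17,0,0.4,0,0,0.1,0.55,0.19,0,0.4,0,0,0.113,0.62,0.22,0,0.4,0,0,0.126,0.69,0.25,0,0.4,0,0,0.139,0.76,0.27,0,0.4,0,0,0.15,0.82,0.3,0,0.4,0,0,0.163,0.89,0.33,0,0.4,0,0,0.163,0.89,0.33,0,0.4,0,0,0.163,0.89,0.33,0,0.4])

```text
time_s: 11.5
eef_pos: [0.5502, 0.2058, 0.0054]
tool_rot: [-0.471, 0.545, -0.45, -0.528]
ft_force: [0.2, -0.4, -3.1]
grip_width: 0.585
```

```bash
python3 w.py wlow
python3 - <<'E'
from h import *
for a in [(-.0583,.0058,.04),(-.0588,.006,.02),(-.0588,.006,.0)]:
  t=tgt(*a);delta(*t)
s,p,r=pose();print(p,s['ft_force'],s['ft_torque'],s['grip_width'])
d=np.load('wlow.npz');im=d['im']
c=cv2.cvtColor(im[80:300,180:460],cv2.COLOR_RGB2BGR);cv2.imwrite('pics/wlowc.png',cv2.resize(c,None,fx=2.7,fy=2.7,interpolation=cv2.INTER_CUBIC))
save('scene4',snapshot('scene'))
i=cv2.imread('pics/scene4.png')[140:240,290:430];cv2.imwrite('pics/scene4c.png',cv2.resize(i,None,fx=5,fy=5,interpolation=cv2.INTER_CUBIC))
E
```

```text
11.5 [0.5502 0.2058 0.0054] [ 0.229  0.689  1.623 -0.004  0.792 -1.491] [ 0.    -0.003  0.004  0.001 -0.004  0.   ]
turn [-0.0015 -0.0001 -0.0016] 0.1 shift cm [-0.01 -0.03 -0.02]
turn [-0.0015 -0.0001  0.0184] 1.1 shift cm [ 0.09  0.02 -0.02]
turn [-0.0015 -0.0001  0.0384] 2.2 shift cm [ 0.21  0.03 -0.02]
[0.55019534 0.20574482 0.00547203] [ 0.5110397  -0.86231529 -3.24029413] [-0.00934659  0.0152538  -0.02443234] 0.583161280317798
```

View pics/wlowc.png

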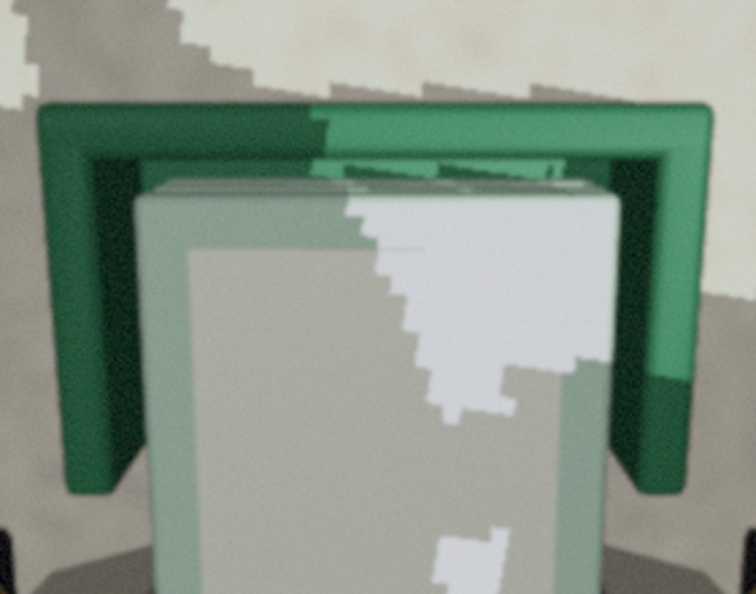

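View pics/scene4c.png

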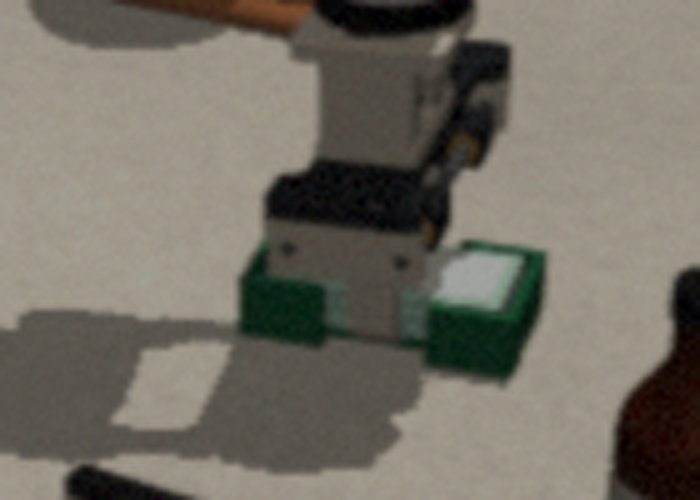

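The far end is inside its wall and almost down. I'll lower the last 2°.

drive_tool(rows=[0,0,0.01,0.05,0.01,-0.02,0.4,0,0,0.02,0.1,0.02,-0.02,0.4,0,0,0.03,0.15,0.03,-0.02,0.4,0,0,0.038,0.19,0.03,-0.02,0.4,0,0,0.038,0.21,0.03,-0.02,0.4,0,0,0.038,0.23,0.03,-0.02,0.4,0,0,0.038,0.23,0.03,-0.02,0.4])

```text
time_s: 12.3
eef_pos: [0.5502, 0.2055, 0.0035]
tool_rot: [-0.461, 0.537, -0.46, -0.536]
ft_force: [-0.1, -1.0, -0.5]
grip_width: 0.584
```

Run:
```python
from h import *
t=tgt(-.0588,.006,0);delta(*t)
s,p,r=pose();print(p,s['ft_force'],s['ft_torque'],s['grip_width'],r.as_matrix()[:,0])
```

```text
turn [-0.0014 -0.0001  0.0011] 0.1 shift cm [ 0.01  0.02 -0.  ]
[0.55018948 0.20552002 0.00347385] [-0.05569801 -1.01030266 -0.48570367] [-0.00431789 -0.00781366 -0.05952975] 0.5844404783538759 [ 1.12298599e-03  5.83695697e-05 -9.99999368e-01]
```

drive_tool(rows=[0,0,0.001,0.03,0,0,0.4,0,0,0.001,0.05,0,0,0.4,0,0,0.001,0.05,0,0,0.4])

```text
time_s: 12.6
eef_pos: [0.5502, 0.2055, 0.0034]
tool_rot: [-0.46, 0.537, -0.46, -0.537]
ft_force: [-2.6, -0.9, 4.4]
grip_width: 0.586
```

Run:
```python
from h import *
s,p,r=pose();print(p,s['ft_force'],s['ft_torque'],s['grip_width'],r.as_matrix()[:,0])
```

```text
[0.55016319 0.20553609 0.00343653] [-2.58702597 -0.90367303  4.38717575] [-0.30565705  0.3802502  -0.07335201] 0.5855630604391302 [ 3.04568819e-04 -1.21681211e-04 -9.99999946e-01]
```

The pile is pressing on the floor with 8 N taken off the wrist. I'll relax the grip and open gently.

drive_tool(rows=[0,0,0,0,0,0,0.4,0,0,0,0,0,0,0.5,0,0,0,0,0,0,0.57,0,0,0,0,0,0,0.59,0,0,0,0,0,0,0.61,0,0,0,0,0,0,0.65,0,0,0,0,0,0,0.7,0,0,0,0,0,0,0.75,0,0,0,0,0,0,0.75], squeeze=5)

```text
time_s: 13.5
eef_pos: [0.5502, 0.2055, 0.0034]
tool_rot: [-0.46, 0.537, -0.46, -0.537]
ft_force: [0.1, 0.5, -0.2]
grip_width: 0.748
```

```bash
python3 - <<'E'
from h import *
s,p,r=pose();print(p,s['ft_force'],s['ft_torque'],s['grip_width'],r.as_matrix()[:,0])
E
python3 w.py wrel
```

```text
[0.55017555 0.20554981 0.00341382] [ 0.11988264  0.53567834 -0.15489211] [ 0.06181594  0.04397281 -0.01510874] 0.7481451714892307 [ 3.42002963e-04 -1.16283878e-04 -9.99999935e-01]
13.5 [0.5502 0.2055 0.0034] [ 0.227  0.707  1.588 -0.     0.846 -1.496] [ 0.001 -0.    -0.002 -0.002  0.     0.   ]
```

View pics/wrel.png

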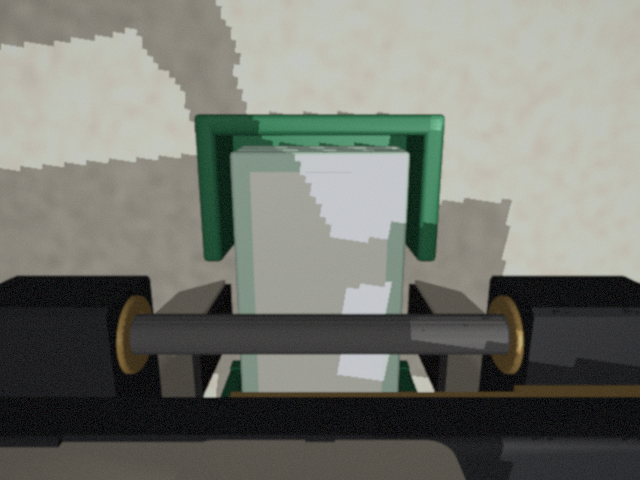

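The fingers are free of the pile (forces near zero) and the pile lies centred in the box. I'll retreat straight up and look.

drive_tool(rows=[0,0,0,-0.5,0,0,0.75,0,0,0,-1.5,0,0,0.75,0,0,0,-3.5,0,0,0.75,0,0,0,-7,0,0,0.75,0,0,0,-11,0,0,0.75,0,0,0,-15,0,0,0.75,0,0,0,-18,0,0,0.75,0,0,0,-19.5,0,0,0.75,0,0,0,-19.5,0,0,0.75,0,0,0,-19.5,0,0,0.75])

```text
time_s: 14.55
eef_pos: [0.5498, 0.2055, 0.1985]
tool_rot: [-0.46, 0.537, -0.46, -0.537]
ft_force: [-0.5, 0.2, 0.1]
grip_width: 0.75
```

```bash
python3 w.py wfin
python3 - <<'E'
from h import *
d=np.load('wfin.npz');im=d['im'];T=d['T'];cm=camera_model('wrist')
hsv=cv2.cvtColor(im,cv2.COLOR_RGB2HSV)
g=((hsv[...,0]>55)&(hsv[...,0]<95)&(hsv[...,1]>90)).astype(np.uint8);g[312:]=0
q=np.argwhere(g)[:,::-1];P=np.array([onz(cm,T,u,v,.034)[:2] for u,v in q])*1000
print('box',cv2.minAreaRect(P.astype(np.float32)))
c=cv2.cvtColor(im[115:325,240:400],cv2.COLOR_RGB2BGR);cv2.imwrite('pics/wfinc.png',cv2.resize(c,None,fx=2.8,fy=2.8,interpolation=cv2.INTER_CUBIC))
save('scene5',snapshot('scene'))
i=cv2.imread('pics/scene5.png')[140:240,290:430];cv2.imwrite('pics/scene5c.png',cv2.resize(i,None,fx=5,fy=5,interpolation=cv2.INTER_CUBIC))
save('top5',snapshot('top'))
E
```

```text
14.55 [0.5498 0.2055 0.1985] [ 0.227  0.478  1.391 -0.     1.272 -1.496] [-0.003  0.027  0.021 -0.    -0.005  0.   ]
box ((537.381591796875, 203.55323791503906), (169.47415161132812, 510.5213317871094), 8.789974212646484)
```

View pics/wfinc.png

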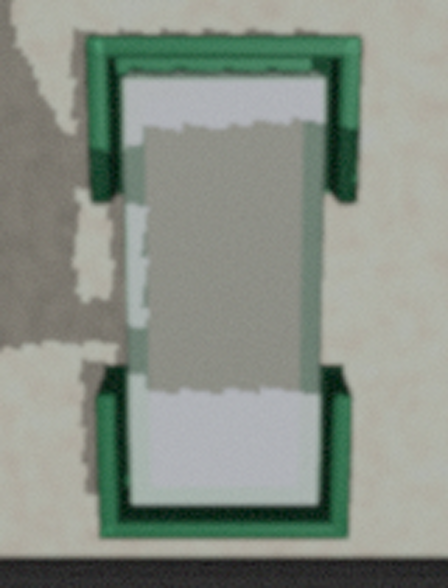

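View pics/scene5c.png

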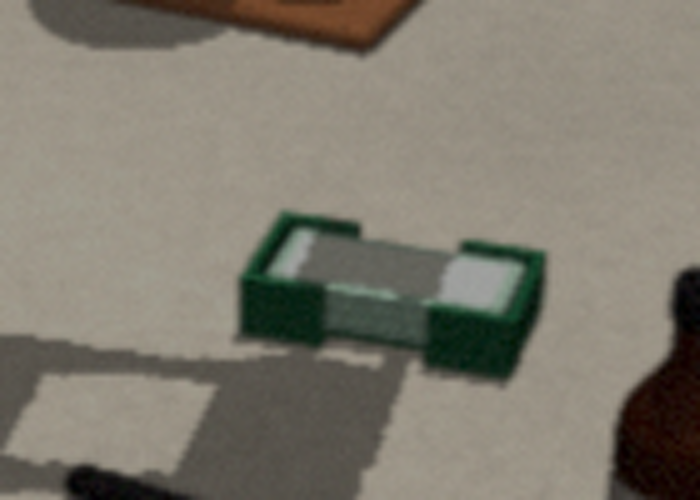

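View pics/top5.png

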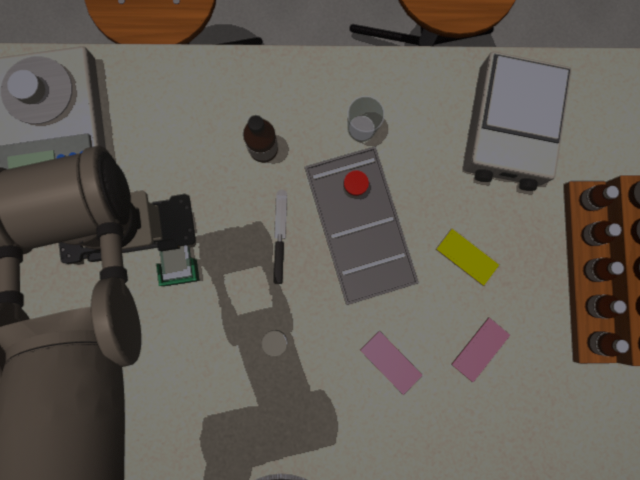

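All three slabs lie flat below the rim, and everything else is where it was. Before handing in, one numeric check of the placing, with the pile's top face at z = 0.030.

Run:
```python
from h import *
d=np.load('wfin.npz');im=d['im'];T=d['T'];cm=camera_model('wrist')
f=lambda c,z:np.array([onz(cm,T,a/2.8+240,b/2.8+115,z) for a,b in c])
b=f([(87,37),(361,37),(100,537),(349,537)],.034);s=f([(122,75),(327,75),(130,505),(319,505)],.030)
dl=np.linalg.norm
print('box',b.mean(0),dl(b[0]-b[1]),dl(b[0]-b[2]));print('slab',s.mean(0),dl(s[0]-s[1]),dl(s[0]-s[2]))
e=s.mean(0)-b.mean(0);c,n=np.cos(BY),np.sin(BY);print('box-frame off',e[0]*c+e[1]*n,-e[0]*n+e[1]*c)
job_done()
```

```text
box [0.54910803 0.20625349 0.034     ] 0.0707375213472048 0.1382466964724919
slab [0.54979675 0.20642689 0.03      ] 0.05397910867315282 0.12042439028634662
box-frame off 0.000707177427774297 6.562705137188727e-05
the job is handed in; nothing more can be done
```

All three glass slabs are in the green box as one pile, lying flat, and I handed the job in after about 15 of the 48 s.

- **Placing:** I gripped the pile at its middle with 45 N and carried it over the box tilted about 11.5°. I set the robot-side end on the floor by its end wall, where the force reading showed contact. I then lowered the other end over about 2 s until the floor carried the weight, relaxed the grip, opened the fingers and backed straight up.
- **Final position:** In the last wrist picture the top slab is 0.7 mm lengthwise and 0.1 mm sideways from the box centre. The apparent sizes, taken at the expected heights, match (54.0 x 120.4 mm for the slab, 70.7 x 138.2 mm for the box). The pile looks flat and below the rim, and the box has moved no more than about 1 mm.
- **Other objects:** In the last top and scene pictures the jars, bottle, beaker and spatula show no visible change. The gripper is open and clear, with forces near zero.
- **Failed or unmeasured checks:** The automatic outline of the box in the last picture failed because it picked up a stray patch, so I read the corners by eye instead. The lower two slabs' positions were only judged from the pictures, not measured. They looked out of line by 1–2 mm at most.

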